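# Work the charging-port tray round to the take-out corner of a sliding-tray parts case

## Robot

A 6-joint arm with a two-finger parallel gripper is mounted at the origin on the work surface. World frame = base frame: x ahead of the robot, y to its left, z up, the work surface at z = 0. Lengths are in m, angles in degrees, forces in N, time in s.
With the tool pointing down it reaches from about 0.325 to 0.85 m from the base axis. Payload 15.5 kg.
Tool frame: the origin (TCP) lies at the very end of the fingers, on their centre line; the grasp point (between the pads) lies arm.grip_depth behind it (arm.grip_depth is the distance from the TCP to the grasp point, in m); z points along the fingers, y is the line along which they close (so a half turn about z gives the same grasp; the last joint's range is limited). The gripper opens to 91 mm and grips with 3 to 60 N. Pads are 32 mm wide; open, the fingers measure 118 mm over their backs; the gripper's body (76 mm by 178 mm) begins 60 mm behind the grasp point.
Start: joints at [-79.383, 28.281, 77.091, -0, 74.628, -5.472], TCP at [0.173, -0.601, 0.214] pointing down, gripper open.
Joint ranges: [-166.48, 166.48], [-47.26, 123.95], [12.59, 153.08], [-70.14, 250.14], [6.76, 159.57], [-176.63, 176.63]. Speed limits (degrees/s): [108.29, 108.29, 147.25, 172.46, 172.46, 172.46].

## Interface

Orientations are given as a 3x3 rotation matrix whose columns are the frame's x, y, z axes.
In Python, from rig import arm gives the robot as it stands. Calls block until the motion is done:
- arm.move_to(position, orientation): joint-space move of the TCP to a pose.
- arm.move_l(position, orientation=None, feed=0.15): straight line of the TCP; orientation=None keeps the orientation; feed is the mean speed in m/s.
- arm.move_joints(angles): joint-space move.
- arm.grip(opening): finger opening in m; the grip force is fixed at half the most; returns when the fingers have stopped.
- arm.sleep(seconds).
- arm.solve_ik(position, orientation): joint angles nearest the present ones, or None.
- arm.snapshot(name): name is "scene" or "top" or "wrist"; returns the picture (400x640x3 uint8, red, green, blue); there is no depth.
- arm.get_calibration(name): a dict with "intrinsics" (3x3 intrinsics, pixels), "k1" (the pictures are not rectified: a ray, as slopes to the right and down, at radius r is drawn at 1 + k1 r^2 times it, then the intrinsics apply), "cam_to_world" (4x4, takes a point from camera to world coordinates). Camera axes: x right, y down, z forward; pixel columns grow to the right and rows downward; lengths in m; the calibration is good to about 2 mm. A picture is of the moment at which its call begins: read the wrist's pose just before it. get_calibration takes no time and is no camera call; for the wrist camera it gives the pose at the moment of the call.
A pose or a line that the arm cannot do raises arm.Unreachable and nothing moves.
- arm.sign_off(): hands the job in; it is judged then, once.
Readings, each from a call of its own:
- arm.current_t(): time.
- arm.current_joint_positions(): joint angles.
- arm.current_dq(): joint speeds.
- arm.current_tau(): joint torques, N m.
- arm.current_ee_pos(): TCP position.
- arm.current_tool_rot(): TCP orientation.
- arm.current_force(): force on the tool from outside, world axes, zero at the start.
- arm.current_torque(): the same for the moment, N m.
- arm.current_width(): finger opening in m.
- arm.current_grasp_force(): force on a finger pad.
Only numpy, scipy, OpenCV 4.12 (cv2) and the standard library are available. Lean on these libraries where they do the work, as an engineer would, in place of code of your own. Each camera call takes 0.05 s, during which the arm holds its last target. There are 200 camera calls.

## Task

The trays in this parts case are kept in by its rim and can be lifted out only at the take-out corner, where the rim is cut away. Slide the trays round inside the case, one after another into whichever bay is free, until the tray with the charging port board is fully home in the take-out corner between its two sprung rollers, and leave the other two trays fully home in bays of their own. Push gently and stop when a tray comes up against its stop, keep all trays flat on the case's floor, and do not disturb the cup, the screwdriver or the wedge.

Things in the scene. Friction and masses are not known exactly. Their poses are not given: they have to be found in the camera images.
- case: clear plastic parts case, fixed on the table: inside 183 x 183 mm, floor 4 mm thick, walls 4 mm thick and 36 mm high; 2 x 2 bays of 91.5 mm with no walls between. Origin: middle of its underside, on the table; z up; -x is its front (toward the robot at yaw 0), +y its left. A rim 4.5 mm wide (underside 32 mm above the table) overhangs the trays along the outer walls, but not at the take-out bay
- lid (a point): edge of the clear lid at its hinges, behind the case's back wall (case +x). The lid is folded right back and slopes from here down to the table, 195 mm further along case x; 191 mm wide, nowhere over 40 mm high, fixed
- bay_out (a point): middle of the take-out bay (front right, case -x -y) on the case's floor, 4 mm above the table, axes as the case. A tray that is home has its origin here, give or take 1.5 mm of play. The bay's two outer walls carry the sprung rollers, with clear housings 22 mm high that stand 30 mm out from the case
- bay_left (a point): middle of the front left bay (case -x +y), on the case's floor, axes as the case
- bay_back (a point): middle of the back right bay (case +x -y), on the case's floor, axes as the case
- bay_free (a point): middle of the back left bay (case +x +y), empty at the start, on the case's floor, axes as the case
- roller_front (a joint): sprung roller of the take-out bay's front wall (case -x), at the middle of the bay; 0 = out, 4 mm proud of the wall, up to 0.006 m pressed in. A tray that leaves or enters the bay along y rides over it: about 6 to 12 N at once when leaving, about half-way when entering, then some 3 N; it snaps back into the tray's notch as the tray comes home, against the bay's firm outer wall
- roller_side (a joint): the like roller of the take-out bay's right wall (case -y); a tray that leaves or enters the bay along x rides over this one
- tray_port: tray with the black charging port board (72 x 23 mm, steel port at one end) in its 27 mm wide trough on the +y side. All three trays have the same form: white plastic, 90.5 x 90.5 mm, 26 mm high, about 0.16 kg, corners bevelled 3 mm; two side by side have 2 mm of play, so one left short of home blocks the next. Origin: middle of the underside, axes as the case. Starts in the front left or the back right bay; slides with under 3 N away from the rollers
- lane (a point): middle of the floor (3 mm above the underside) of tray_port's clear lane, 12 mm to the -y side of the tray's middle, where a fingertip goes in from above to push; every tray has one. Inner faces, from the tray's middle: partition (22 mm high, trough behind it) at y = +13 mm, step of the +x wall at +37 mm (22 mm high), bulges (28 mm wide, 17 mm high) in the middle of the -x and -y walls at -37 mm, round a notch for a roller low in the outside
- tray_screw: tray of the same form with some thirty small steel screws in its trough; starts in the take-out bay, held there by the rollers
- tray_camera: tray of the same form with three square camera modules (18 mm) in its trough, which is divided in three; starts in the front left or the back right bay, the one that tray_port is not in
- cup: white ceramic cup for screws, 72 mm across, 62 mm high; origin at the middle of its foot; bystander
- screwdriver: steel micro screwdriver lying flat, 130 mm long, 12 mm thick, origin on the underside near the middle, tip to +x; bystander
- wedge: orange plastic opening wedge lying flat, 88 x 30 x 8 mm, origin on the underside near its middle, thin end to +x; bystander
There are look-alikes about, which are no part of the job. Leave any brown or turquoise look-alike of the tray_camera alone.

How it is judged:
By the outcome, as a careful person would: the job done as asked, in the order asked, and still so for the second after the job is handed in, with the robot touching nothing.
It also fails if it takes over 58 s, if anything falls off the work surface, if the arm or the gripper's body presses on something with over 40 N, if the wrist force passes 120 N, or if a joint passes its speed limit or range.

## Working session

There is one attempt and no reset: what is moved stays moved. The work goes in short steps, each a Python script; the robot and the scene stay as the last script left them, time stands still between calls to the robot, and variables do not carry over. Pictures are saved under pics/ and viewed, at most 10 in all, crops included, and the job is handed in when it is done.

```bash
mkdir -p pics; ls; python3 - <<'E'
from rig import arm
import cv2, numpy as np
for n in("top","scene"):
    im=arm.snapshot(n); cv2.imwrite(f"pics/{n}0.png",im[:,:,::-1])
    c=arm.get_calibration(n); print(n,np.round(c["intrinsics"],1).tolist(),c["k1"],np.round(c["cam_to_world"],3).tolist())
print(arm.current_t(),arm.grip_depth,arm.current_force(),np.round(arm.current_tool_rot(),3).tolist())
E
```

```text
pics
top [[387.4, 0.0, 322.7], [0.0, 387.4, 196.6], [0.0, 0.0, 1.0]] -0.05333324649749288 [[-0.007, -0.993, 0.117, 0.377], [-1.0, 0.01, 0.028, -0.034], [-0.029, -0.117, -0.993, 0.986], [0.0, 0.0, 0.0, 1.0]]
scene [[414.1, 0.0, 318.3], [0.0, 414.1, 196.9], [0.0, 0.0, 1.0]] 0.028109054106322397 [[0.714, 0.372, -0.594, 1.195], [0.701, -0.384, 0.602, -0.776], [-0.005, -0.845, -0.534, 0.692], [0.0, 0.0, 0.0, 1.0]]
0.1 0.0188 [ 0.11863907 -0.48350893 -0.16693607] [[0.961, 0.277, -0.0], [0.277, -0.961, 0.001], [0.0, -0.001, -1.0]]
```

View pics/top0.png

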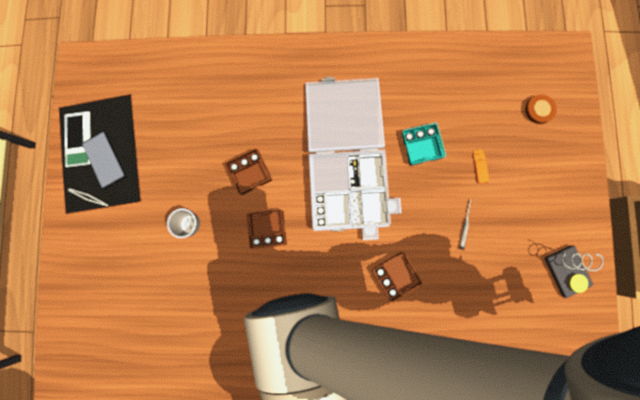

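View pics/scene0.png

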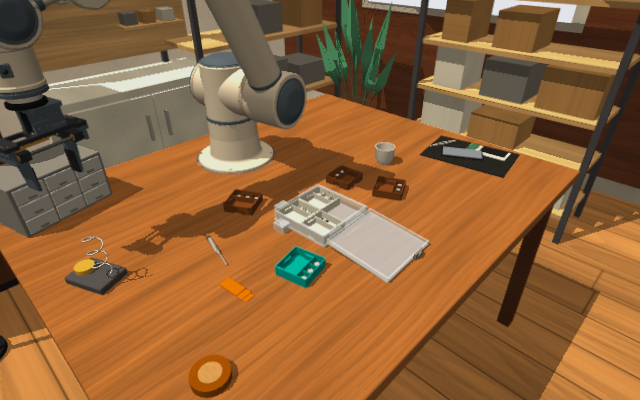

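Top view: the case is at about (347,190). Port board tray is back right (355,172), screws tray take-out front right (355,207), camera tray front left (320,207), back left is empty. Look-alikes are brown at (247,170), (266,228) and (396,275), and turquoise at (423,145). The scene view agrees with this. Plan: camera tray +x, screw tray +y, port tray −x. First I'll go above the case and look.

```bash
cat > h.py <<'E'
from rig import arm
import cv2, numpy as np
R0=np.array([[1,0,0],[0,-1,0],[0,0,-1.]])
def ray(px,z,c):
    K=np.array(c["intrinsics"]);T=np.array(c["cam_to_world"]);d=(np.array(px,float)-K[:2,2])/np.array([K[0,0],K[1,1]])
    u=d.copy()
    for _ in range(20): u=d/(1+c["k1"]*(u@u))
    v=T[:3,:3]@np.r_[u,1]; return T[:3,3]+v*(z-T[2,3])/v[2]
E
python3 - <<'E'
from h import *
c=arm.get_calibration("top")
for p in[(347,190),(313,230),(387,230),(309,153),(385,152)]: print(p,ray(p,.036,c))
m=ray((347,190),.036,c)
arm.grip(0.0)
arm.move_to([m[0]-.06,m[1],.30],R0)
c=arm.get_calibration("wrist");im=arm.snapshot("wrist");cv2.imwrite("pics/w0.png",im[:,:,::-1])
import pickle;pickle.dump((im,c),open("w0.pkl","wb"))
print(arm.current_t(),arm.current_width(),np.round(arm.current_ee_pos(),4),np.round(c["cam_to_world"],3).tolist(),c["intrinsics"])
E
```

```text
(347, 190) [ 0.50480772 -0.06749704  0.036     ]
(313, 230) [0.40686645 0.01702694 0.036     ]
(387, 230) [ 0.40537284 -0.16363568  0.036     ]
(309, 153) [0.5994728  0.02635315 0.036     ]
(385, 152) [ 0.59960677 -0.16375742  0.036     ]
3.6833 0.0004293354236380706 [ 0.4449 -0.0681  0.2999] [[-0.0, -0.971, -0.238, 0.511], [-1.0, -0.0, 0.0, -0.067], [-0.0, 0.238, -0.971, 0.47], [0.0, 0.0, 0.0, 1.0]] [[305.19693613   0.         315.4225773 ]
 [  0.         305.19693613 196.36752941]
 [  0.           0.           1.        ]]
```

View pics/w0.png

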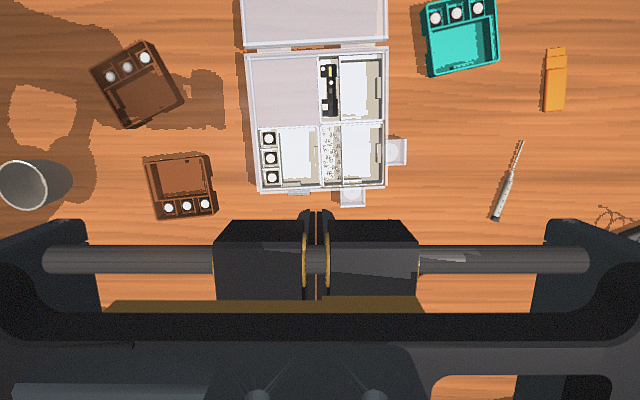

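The wrist view shows the case clearly: outer walls about (245,52), (387,48), (258,192), (386,190); port board (330,88); screws (330,155); cameras (269,157). I'll zoom in once.

```bash
python3 - <<'E'
import pickle,cv2
im,c=pickle.load(open("w0.pkl","rb"))
cv2.imwrite("pics/w0c.png",cv2.resize(im[38:213,236:416,::-1],None,fx=3.4,fy=3.4,interpolation=cv2.INTER_CUBIC))
E
```

```text
(no output)
```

View pics/w0c.png

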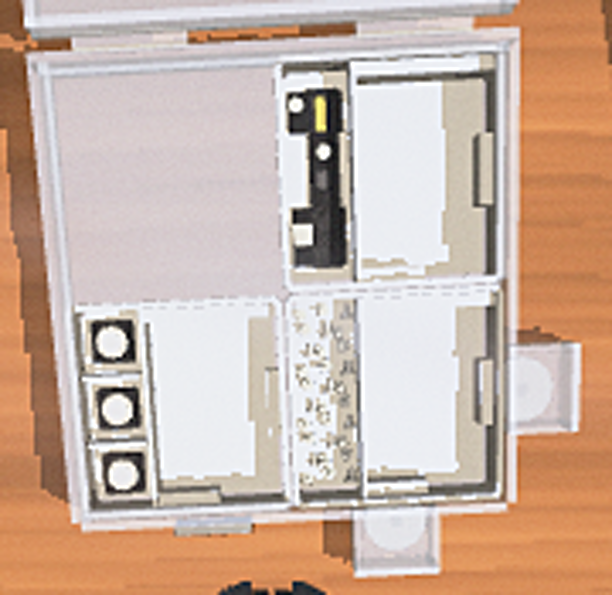

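```bash
python3 - <<'E'
from h import *
import pickle
im,c=pickle.load(open("w0.pkl","rb"))
f=lambda p,z: ray(np.array(p)/3.4-.5+.5/3.4+[236,38],z,c)
G={"case":(.036,[(28,55),(520,30),(516,503),(75,528)]),"cam":(.030,[(77,305),(282,297),(285,505),(87,510)]),
"screw":(.030,[(290,293),(500,285),(500,500),(290,505)]),"port":(.030,[(279,65),(497,55),(497,275),(285,287)])}
for n,(z,P) in G.items():
    q=np.array([f(p,z)[:2] for p in P]); e=np.roll(q,-1,0)-q
    print(n,q.mean(0).round(4),np.linalg.norm(e,axis=1).round(4),np.degrees(np.arctan2(e[:,1],e[:,0])).round(1))
# centre seam and outer rollers
print(f((287,290),.030), f((148,318),.026),f((157,500),.026), f((352,70),.026),f((357,280),.026))
E
```

```text
case [ 0.5086 -0.0725] [0.1902 0.1862 0.1893 0.1884] [ -87.3 -177.3   93.3    3. ]
cam [ 0.4609 -0.0295] [0.085  0.0878 0.0859 0.0868] [ -87.8 -179.    91.5    0.3]
screw [ 0.4645 -0.1193] [0.0866 0.0906 0.0909 0.0894] [ -87.9 -177.    91.4    0.2]
port [ 0.5548 -0.1146] [0.0856 0.0839 0.0873 0.085 ] [ -87.5 -177.1   93.2    1.8]
[ 0.50901133 -0.0735437   0.03      ] [ 0.497589   -0.01539315  0.026     ] [ 0.41978109 -0.01713471  0.026     ] [ 0.59406905 -0.09912538  0.026     ] [ 0.51303974 -0.10267124  0.026     ]
```

```bash
cat >> h.py <<'E'
C=np.array([.5086,-.0731]);a=np.radians(2.6)
A=np.array([[np.cos(a),-np.sin(a)],[np.sin(a),np.cos(a)]])
RC=np.eye(3);RC[:2,:2]=A;RC=RC@R0
B=dict(out=(-1,-1),left=(-1,1),back=(1,-1),free=(1,1))
def W(bay,off,z): return np.r_[C+A@(np.array(B[bay])*.04575+np.array(off)),z]
def enter(bay,off,z=.011):
    arm.move_to(W(bay,off,.075),RC)
    f0=np.array(arm.current_force()); arm.move_l(W(bay,off,z),RC,feed=.10)
    print("in",np.round(np.array(arm.current_force())-f0,1),arm.current_t()); return f0
def push(bay,off,d,f0,start,end,lim=7,hard=25,z=.011):
    """slide fingertip from off+start*d to off+end*d (m); stop on force when near the end"""
    d=np.array(d,float);u=np.r_[A@d,0];s=start;fs=[]
    while s<end+.004:
        s+=.004 if s<end-.010 else .0006
        arm.move_l(W(bay,np.array(off)+s*d,z),RC,feed=.05)
        F=np.array(arm.current_force())-f0;f=-F@u
        fs.append((round(s*1e3,1),round(f,1),round(np.linalg.norm(F[:2]-f*-u[:2]),1),round(F[2],1)))
        if f>hard or (s>end-.004 and f>lim): break
    p=(np.array(arm.current_ee_pos())[:2]-C)@A
    print(fs,"\nend",np.round(p*1e3,1),arm.current_t())
    return s
def leave(bay,off,z=.10):
    arm.move_l(W(bay,off,.011),RC,feed=.05);arm.move_l(W(bay,off,z),RC,feed=.15)
E
python3 - <<'E'
from h import *
f0=enter("left",(0,-.006))
s=push("left",(0,-.006),(1,0),f0,.012,.021+.0915,lim=7)
leave("left",(s-.006,-.006))
c=arm.get_calibration("wrist");im=arm.snapshot("top")
print(arm.current_t());cv2.imwrite("pics/t1.png",cv2.resize(im[140:240,290:420,::-1],None,fx=5,fy=5,interpolation=2))
E
```

```text
in [-1.  -0.5  0.1] 5.3833
[(16.0, np.float64(1.4), np.float64(0.0), np.float64(-0.3)), (20.0, np.float64(1.5), np.float64(0.1), np.float64(-1.5)), (24.0, np.float64(0.2), np.float64(1.3), np.float64(-1.1)), (28.0, np.float64(0.4), np.float64(1.1), np.float64(-0.8)), (32.0, np.float64(-0.1), np.float64(0.3), np.float64(-1.0)), (36.0, np.float64(1.2), np.float64(0.6), np.float64(-0.5)), (40.0, np.float64(0.9), np.float64(1.1), np.float64(-0.9)), (44.0, np.float64(0.7), np.float64(0.5), np.float64(-0.5)), (48.0, np.float64(1.3), np.float64(0.7), np.float64(-0.7)), (52.0, np.float64(1.1), np.float64(0.5), np.float64(-1.3)), (56.0, np.float64(1.4), np.float64(1.2), np.float64(-0.8)), (60.0, np.float64(1.0), np.float64(0.4), np.float64(-0.0)), (64.0, np.float64(0.5), np.float64(0.9), np.float64(-0.8)), (68.0, np.float64(1.0), np.float64(0.7), np.float64(-0.1)), (72.0, np.float64(1.3), np.float64(0.7), np.float64(-2.2)), (76.0, np.float64(0.4), np.float64(1.0), np.float64(-1.3)), (80.0, np.float64(0.8), np.float64(0.5), np.float64(-0.1)), (84.0, np.float64(0.2), np.float64(1.1), np.float64
[... 553 characters left out ...]
, (107.0, np.float64(1.8), np.float64(1.3), np.float64(-0.9)), (107.6, np.float64(1.1), np.float64(0.3), np.float64(-0.8)), (108.2, np.float64(0.1), np.float64(0.8), np.float64(-1.0)), (108.8, np.float64(1.0), np.float64(1.1), np.float64(-2.2)), (109.4, np.float64(0.6), np.float64(1.1), np.float64(-0.5)), (110.0, np.float64(0.5), np.float64(0.9), np.float64(-0.9)), (110.6, np.float64(1.3), np.float64(0.4), np.float64(-1.8)), (111.2, np.float64(1.1), np.float64(0.8), np.float64(-1.2)), (111.8, np.float64(4.8), np.float64(1.3), np.float64(0.7)), (112.4, np.float64(7.0), np.float64(0.4), np.float64(1.8)), (113.0, np.float64(10.3), np.float64(0.2), np.float64(3.7))] 
end [65.7 39.9] 15.1
16.1583
```

View pics/t1.png

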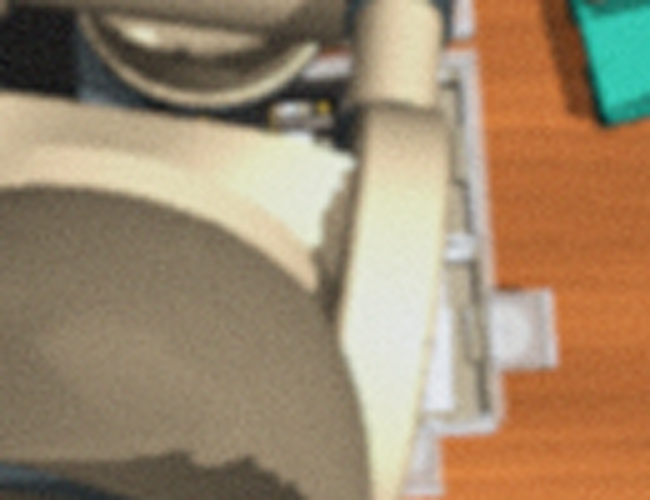

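The arm hides most of the top view at (220,250). The force rose sharply at 112 mm against an expected 112.5, so the camera tray is home. Next is the screw tray, with a wrist picture on the way.

```bash
python3 - <<'E'
from h import *
arm.move_to(W("out",(0,-.010),.14),RC)
im=arm.snapshot("wrist");cv2.imwrite("pics/w1.png",im[:,:,::-1])
f0=enter("out",(0,-.010))
s=push("out",(0,-.010),(0,1),f0,.004,.0095+.0915,lim=8)
leave("out",(0,s-.016))
arm.move_l(W("out",(-.03,s-.02),.2),RC)
im=arm.snapshot("wrist");cv2.imwrite("pics/w2.png",im[:,:,::-1]);print(arm.current_t())
a_=cv2.imread("pics/w1.png");cv2.imwrite("pics/w12.png",np.vstack([a_[:230],im[:230,:,::-1]]))
E
```

```text
in [ 1.  -0.3  0.5] 18.0167
[(8.0, np.float64(-1.0), np.float64(1.7), np.float64(0.5)), (12.0, np.float64(-0.1), np.float64(0.2), np.float64(-0.0)), (16.0, np.float64(-0.5), np.float64(0.7), np.float64(0.5)), (20.0, np.float64(0.4), np.float64(1.0), np.float64(1.3)), (24.0, np.float64(-0.8), np.float64(0.8), np.float64(0.6)), (28.0, np.float64(-0.7), np.float64(1.7), np.float64(1.2)), (32.0, np.float64(0.3), np.float64(0.6), np.float64(0.8)), (36.0, np.float64(-0.0), np.float64(1.0), np.float64(-0.2)), (40.0, np.float64(0.3), np.float64(1.1), np.float64(0.2)), (44.0, np.float64(-0.4), np.float64(0.5), np.float64(1.2)), (48.0, np.float64(-1.0), np.float64(0.8), np.float64(0.2)), (52.0, np.float64(-0.9), np.float64(1.3), np.float64(-0.3)), (56.0, np.float64(-0.2), np.float64(0.8), np.float64(0.8)), (60.0, np.float64(-0.9), np.float64(1.1), np.float64(0.3)), (64.0, np.float64(-0.4), np.float64(0.9), np.float64(1.3)), (68.0, np.float64(0.2), np.float64(1.2), np.float64(1.2)), (72.0, np.float64(-0.3), np.float64(1.5), np.float64(0.5)), (76.0, np.float64(-0.4), np.float64(1.1), np.float64(
[... 905 characters left out ...]
99.2, np.float64(-0.8), np.float64(0.5), np.float64(1.2)), (99.8, np.float64(0.1), np.float64(0.3), np.float64(0.7)), (100.4, np.float64(-0.8), np.float64(0.6), np.float64(0.8)), (101.0, np.float64(0.6), np.float64(0.9), np.float64(-0.0)), (101.6, np.float64(0.2), np.float64(0.6), np.float64(0.2)), (102.2, np.float64(-1.2), np.float64(0.4), np.float64(-0.3)), (102.8, np.float64(-0.2), np.float64(0.2), np.float64(-0.1)), (103.4, np.float64(-0.9), np.float64(0.7), np.float64(0.8)), (104.0, np.float64(-0.5), np.float64(0.9), np.float64(0.7)), (104.6, np.float64(-0.3), np.float64(0.7), np.float64(0.3)), (105.2, np.float64(3.6), np.float64(1.1), np.float64(0.3))] 
end [-45.7  49.3] 29.075
30.9833
```

View pics/w12.png

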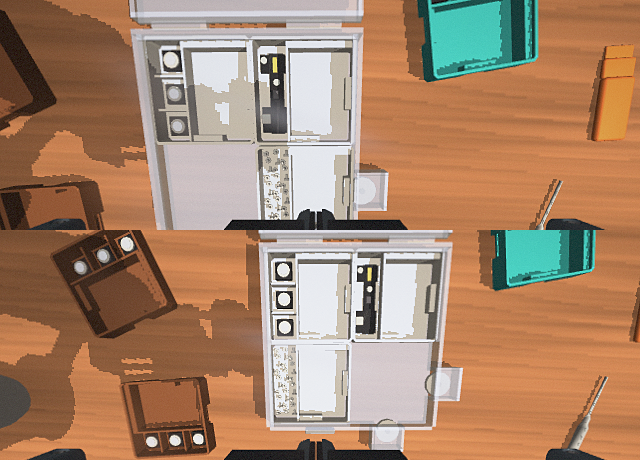

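The camera tray is home at the back left. The screw tray is in the front left bay, and the force had just begun to rise. I'll check its gap close up before going on.

```bash
python3 - <<'E'
import cv2
im=cv2.imread("pics/w2.png");cv2.imwrite("pics/w2c.png",cv2.resize(im[90:205,258:372],None,fx=5.2,fy=5.2,interpolation=2))
E
```

```text
(no output)
```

View pics/w2c.png

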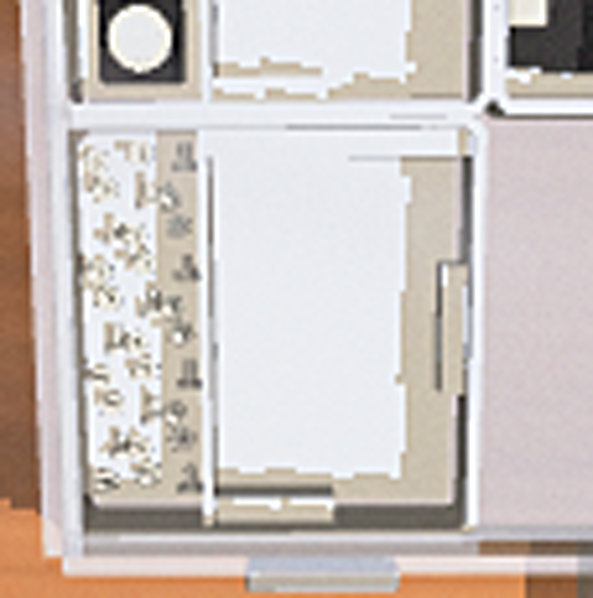

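There's a slight visible gap or skew at (470,300), so I'll push the screw tray firmly onto its wall and then move the port tray.

```bash
python3 - <<'E'
from h import *
s0=.1052
f0=enter("out",(0,s0-.016))
s=push("out",(0,-.010),(0,1),f0,s0-.0025,s0-.004,lim=99,hard=8) if 0 else None
s=s0-.001;fs=[]
while s<s0+.006:
    s+=.0007;arm.move_l(W("out",(0,-.010+s),.011),RC,feed=.05)
    f=-(np.array(arm.current_force())-f0)@np.r_[A@[0,1.],0];fs.append((round(s*1e3,1),round(float(f),1)))
    if f>8: break
print(fs)
leave("out",(0,s-.016),.05)
if f>6:
    f0=enter("back",(0,-.006))
    s=push("back",(0,-.006),(-1,0),f0,.014,.021+.0915,lim=8)
    leave("back",(-s+.006,-.006))
    arm.move_l(W("out",(-.03,.04),.2),RC)
im=arm.snapshot("wrist");cv2.imwrite("pics/w3.png",im[:,:,::-1]);print(arm.current_t())
cv2.imwrite("pics/w3c.png",cv2.resize(im[0:225,245:475,::-1],None,fx=2.6,fy=2.6,interpolation=2))
E
```

```text
in [ 0.6  0.4 -1.6] 32.35
[(104.9, 1.9), (105.6, 9.8)]
in [ 1.4 -0.2  0.6] 34.9333
[(18.0, np.float64(0.2), np.float64(0.4), np.float64(0.3)), (22.0, np.float64(-0.1), np.float64(0.7), np.float64(-0.2)), (26.0, np.float64(-0.5), np.float64(0.3), np.float64(-0.6)), (30.0, np.float64(0.3), np.float64(0.3), np.float64(0.3)), (34.0, np.float64(-0.6), np.float64(0.8), np.float64(0.6)), (38.0, np.float64(-0.8), np.float64(0.2), np.float64(-0.5)), (42.0, np.float64(0.0), np.float64(0.5), np.float64(1.1)), (46.0, np.float64(0.1), np.float64(0.4), np.float64(0.1)), (50.0, np.float64(0.2), np.float64(0.4), np.float64(0.6)), (54.0, np.float64(0.6), np.float64(1.2), np.float64(-0.8)), (58.0, np.float64(0.2), np.float64(0.3), np.float64(-0.3)), (62.0, np.float64(0.5), np.float64(0.6), np.float64(0.1)), (66.0, np.float64(1.4), np.float64(1.7), np.float64(0.7)), (70.0, np.float64(1.0), np.float64(0.7), np.float64(0.4)), (74.0, np.float64(1.6), np.float64(1.3), np.float64(0.2)), (78.0, np.float64(0.6), np.float64(1.4), np.float64(0.5)), (82.0, np.float64(1.1), np.float64(1.1), np.float64(1.3)), (86.
[... 424 characters left out ...]
 np.float64(-0.1), np.float64(0.4), np.float64(1.0)), (107.8, np.float64(-0.7), np.float64(2.0), np.float64(-0.5)), (108.4, np.float64(-1.0), np.float64(0.6), np.float64(-0.2)), (109.0, np.float64(-0.4), np.float64(1.8), np.float64(0.1)), (109.6, np.float64(-0.6), np.float64(0.4), np.float64(0.0)), (110.2, np.float64(-0.1), np.float64(0.6), np.float64(-0.1)), (110.8, np.float64(-0.4), np.float64(0.7), np.float64(0.2)), (111.4, np.float64(0.4), np.float64(1.5), np.float64(0.1)), (112.0, np.float64(4.5), np.float64(0.4), np.float64(-1.3)), (112.6, np.float64(7.6), np.float64(1.0), np.float64(-2.9)), (113.2, np.float64(9.8), np.float64(2.4), np.float64(-2.1))] 
end [-65.9 -52.2] 43.9417
45.8917
```

View pics/w3c.png

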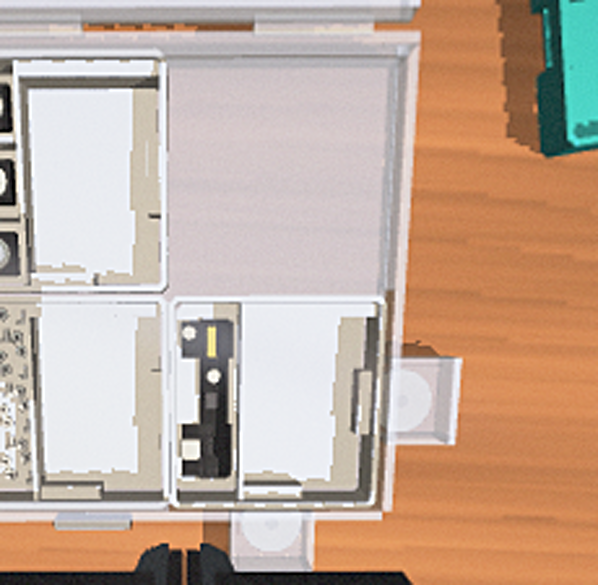

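The close view shows the port tray in the take-out corner. Its bulges line up with both rollers, at (407,400) and (270,525). The screw and camera trays sit in bays of their own, and the back right bay is empty. Stop forces came exactly where expected.

```bash
python3 -c "
from rig import arm
print(arm.sign_off(), arm.current_t())"
```

```text
the job is handed in; nothing more can be done
the job is handed in; nothing more can be done
```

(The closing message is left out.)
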